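# Mount a spool and hold the loupe in focus over it

### The arm

A 6-joint arm with a two-finger parallel gripper is mounted at the origin on the work surface; the furniture and walls round the work are solid. World frame = base frame: x ahead of the robot, y to its left, z up, the work surface at z = 0. Lengths are in mm, angles in rad, forces in N, time in s.
With the tool pointing down it reaches from about 350 to 775 mm from the base axis. Payload 7.3 kg.
Tool frame: the origin (TCP) lies on the centre line of the jaws, within the pads' length; the fingertips stand 22 mm ahead of it and the grasp point (between the pads) lies 3 mm ahead of it; z points along the fingers, y is the direction in which the jaws open and shut (so a half turn about z gives the same grasp; the last joint's range is limited). The gripper opens to 92 mm and grips with 3 to 60 N. Pads are 19 mm wide; open, the fingers measure 130 mm over their backs; the gripper's body (75 mm by 190 mm) begins 47 mm behind the grasp point.
Start: joints at [1.131, 0.342, 1.524, -0, 1.275, -0.146], TCP at [152.02, 502.526, 248.741] pointing down, gripper open.
Joint ranges: [-2.53, 2.53], [-0.77, 2.02], [0.04, 2.7], [-1, 4.14], [0.28, 2.66], [-3.11, 3.11]. Speed limits (rad/s): [2.57, 2.57, 3.14, 3.14, 3.14, 3.14].

### API

Orientations are given as [roll, pitch, yaw] about the fixed x, y, z axes, in that order (R = Rz(yaw) Ry(pitch) Rx(roll)).
In Python, from plant import bot gives the robot as it stands.
- The arm moves only by the tool play_rows, never from a script. Its argument "moves" is one flat list of numbers, 5 for each row, row after row: the closure in counts, from 0 (fully open) to 255 (shut), then the shift along the tool's x, y, z in mm, then the turn about the tool's z in degrees. A call has 1 to 8 rows; each row is the pose to reach, as a shift and turn from the pose commanded when the call began, along the tool's axes at that moment; what a row does not reach only later rows make up. A row lasts 1/12 s, in which the tool goes at most 41.7 mm and 7.16 degrees, less where a joint would pass 70% of its speed; a pose out of reach is approached as far as the arm can. A call with a gripper value outside its range is refused whole. The fingers move at their own pace and stop on an object; the grip force is fixed at half the most. Time passes only in rows, so rows that repeat a pose let the fingers close. It gives the time, the measured TCP pose, the force and the opening at its end, in the units of the state.
- bot.get_obs(): the state, without advancing time (a new reading comes with each control period).
- bot.capture(name): name is "side" or "top"; returns a dict with "color" (400x640x3 uint8, red, green, blue), "fx", "fy", "cx", "cy" (pixels), "world_to_cam" (4x4, takes a point from world to camera coordinates). Camera axes: x right, y down, z forward; pixel columns grow to the right and rows downward; lengths in mm; the calibration is good to about 2 mm. A picture is of the moment at which its call begins. There is no depth.
- bot.close_job(): hands the job in, once; it reports no verdict.
The state is a dict: "time": time; "joint_positions": joint angles; "dq": joint speeds; "tau": joint torques, N m; "tool_pos": TCP position; "tcp_rot": TCP orientation; "contact_force": force on the tool from outside, world axes, zero at the start; "moment": the same for the moment, N m; "grip_width": finger opening in mm.
Only numpy, scipy, OpenCV 4.12 (cv2) and the standard library are available. Lean on these libraries where they do the work, as an engineer would, in place of code of your own. Each camera call takes 0.05 s, during which the arm holds its last target.

### The job

Put the blue spool, flange down, onto the upright spindle of the inspection stand so that it sits fully home, and let go of it. Then take the loupe from its rest and hold it level with its lens centred over the spool and at the height of the tip of the red pointer on the gauge post, touching neither spool nor stand; finish still holding it there. Leave the red pointer as it is set and the other things on the table where they are.

Things in the scene. Friction and masses are not known exactly. Their poses are not given: they have to be found in the camera images.
- spool_centre (a point): Blue plastic spool, about 80 g, standing flange down: drum 40 mm across (grip here), flange 56 mm across and 5 mm thick at its foot, 56 mm high, 20 mm bore right through. This point is on its axis, 28 mm above its foot; z up along the axis. It stands left of the stand, or at the far table edge behind the box of caps, whose half-open lid is low there and rises toward the robot.
- spindle_seat (a point): Fixed grey inspection stand (its base is 182 x 70 x 12 mm) with an upright steel spindle, 16 mm in diameter, tapering to 8 mm over its last 7 mm, that rises 32 mm above a round aluminium seat 62 mm across. This point is on the spindle's axis at the top of the seat, 16 mm above the table; z points up, x points from the spindle toward the gauge post, which stands 120 mm away, 10 mm in diameter, its top 155 mm above the table.
- focal_mark (a point): Tip of the red pointer that is clamped on the gauge post of the stand: 26 mm from the post's axis toward the spindle, at the focal height. It sits at 115 to 145 mm above the table, different each time; z points up. The spool's rim on the spindle is 72 mm above the table. The pointer slides up or down the post only if pushed with more than 6 N; it is to stay as set.
- loupe_grip (a point): Loupe, loose, about 100 g, lying level on its rest with its handle in two saddles: black straight handle 100 mm long, 18 mm wide, 20 mm high with flat upright sides, and a round lens frame 60 mm across and 12 mm thick at its end. This point is the balance point, in the middle of the handle's width and height, 60 mm from the handle's free end; x points along the handle toward the lens, z up.
- lens_centre (a point): Middle of the loupe's lens, 75 mm from loupe_grip along its x and at the same height in the loupe; z is the lens's optical axis, vertical when the loupe is level, x as for loupe_grip.
- loupe_rest: Fixed grey rest for the loupe, base 120 x 60 x 6 mm; this point is on the table under the loupe's balance point, x as the loupe's. Two saddles, 30 mm wide and 8 mm thick, carry the handle's underside 46 mm above the table; side lips 14 mm high keep it in line with 2.5 mm play on either side. The saddles' middles are 36 mm ahead of this point and 50 mm behind it; between them both sides of the handle are free.
- ferrule: Bystander: white clamp ferrule, 50 mm across, 30 mm high; origin at the centre of its underside.
- nozzle_spare: Bystander: white filling nozzle standing on its flange, 32 mm across, 67 mm high; origin at the centre of its underside.
- beaker: Bystander: white dosing cup, 58 mm across, 61 mm high; origin at the centre of its underside.
Mind the look-alikes: they are no part of the job. There is more than one size of the part that bears spool_centre; the job needs the larger.

How it is judged:
By the outcome, as a careful person would: the job done as asked, in the order asked, and still so for the second after the job is handed in, while the arm keeps its last pose, push and grip.
It also fails if it takes over 61 s, if anything falls off the work surface, if the arm or the gripper's body presses on something with over 40 N, if the wrist force passes 120 N, or if a joint passes its speed limit or range.

## Working session

There is one attempt and no reset: what is moved stays moved. The work goes in short steps, Python scripts to look and compute and a tool call to move; the robot and the scene stay as the last step left them, time stands still between calls to the robot, and variables do not carry over. Pictures are saved under pics/ and viewed, and the job is handed in when it is done.

Besides the shell and the picture viewer there is one more tool, called after ">>>" as a command line: name --argument value ..., lists and objects as JSON in quotes. play_rows: Moves the arm, as the interface text tells. Its arguments: {"type":"object","properties":{"moves":{"type":"array","items":{"type":"number"}}},"required":["moves"]}

```bash
mkdir -p pics; ls; python3 - <<'E'
from plant import bot
import cv2
print(bot.get_obs())
for n in("side","top"):
    c=bot.capture(n)
    cv2.imwrite(f"pics/{n}0.png",c["color"][:,:,::-1])
    print(n,c["fx"],c["fy"],c["cx"],c["cy"],c["world_to_cam"].tolist() if hasattr(c["world_to_cam"],'tolist') else c["world_to_cam"])
E
```

```text
pics
{'time': 0.0, 'joint_positions': array([ 1.13103650e+00,  3.42721732e-01,  1.52500728e+00, -4.35079206e-05,
        1.27537707e+00, -1.46024594e-01]), 'dq': array([ 0.00053987,  0.00087115, -0.00017659, -0.00028349,  0.0017694 ,
       -0.00100239]), 'tau': array([-5.43943825e-04, -4.31248355e+01, -2.44217777e+01,  7.19388644e-02,
        5.59698092e-02, -1.19373485e-04]), 'tool_pos': array([151.84886757, 502.17898605, 248.04883986]), 'tcp_rot': array([-3.14008927e+00, -1.79053289e-04,  2.84786998e+00]), 'contact_force': array([-0.68553172,  0.2290812 , -0.51137665]), 'moment': array([ 0.02610582, -0.04266837,  0.06718043]), 'grip_width': 91.59233366551366}
side 481.70994274024184 481.70994274024184 324.24273410799526 207.77158603690296 [[0.9106366486860324, -0.4130341402310265, -0.011987204573569726, -377.52120222882417], [-0.2923991990206809, -0.623626338998453, -0.7249778601581229, 175.7192112762949], [0.2919650706538988, 0.6636964579617729, -0.6886678511496387, 1104.622093540596], [0.0, 0.0, 0.0, 1.0]]
top 454.2983461736265 454.2983461736265 323.26806481982624 198.99842941116793 [[0.08358723745982932, -0.9964885256111892, 0.004877710433432801, -25.832600311177796], [-0.9703957643933652, -0.08250962055117056, -0.22698947765021762, 438.18029827657284], [0.22659486794994038, 0.014240113824690832, -0.9738849957654184, 1279.8184581265439], [0.0, 0.0, 0.0, 1.0]]
```

View pics/side0.png

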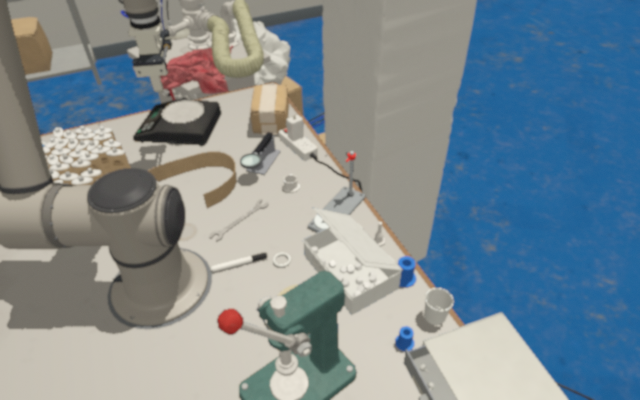

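View pics/top0.png

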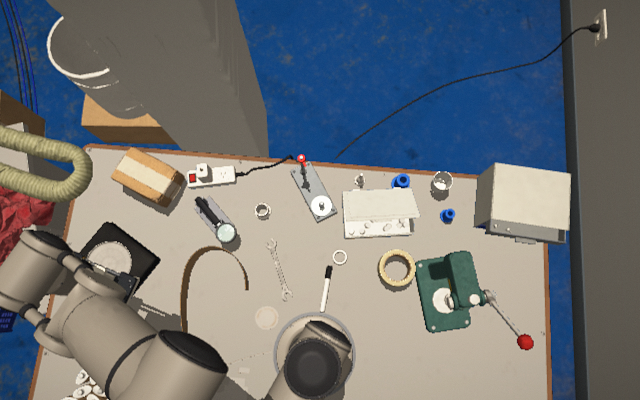

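Two blue spools are candidates: top (401,181) / side (407,271), behind the caps box, and top (448,215) / side (405,338). The first looks larger and stands at the far edge behind the caps box. I'll enlarge both to check.

```bash
python3 - <<'E'
import cv2,numpy as np
t=cv2.imread("pics/top0.png");s=cv2.imread("pics/side0.png")
def c(im,x,y,w,h,f,n): cv2.imwrite(n,cv2.resize(im[y:y+h,x:x+w],None,fx=f,fy=f,interpolation=cv2.INTER_CUBIC))
c(t,280,140,190,110,4,"pics/t1.png"); c(s,300,140,160,220,2.7,"pics/s1.png")
c(t,180,140,160,110,5,"pics/t2.png"); c(s,220,110,160,130,4.6,"pics/s2.png")
E
```

```text
(no output)
```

View pics/t1.png

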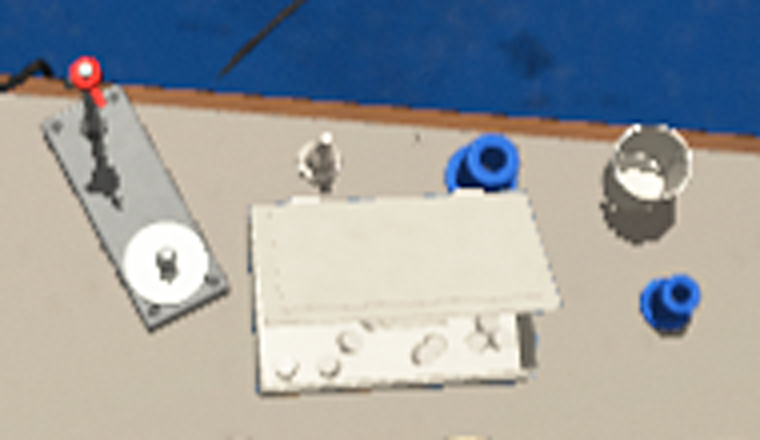

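View pics/s1.png

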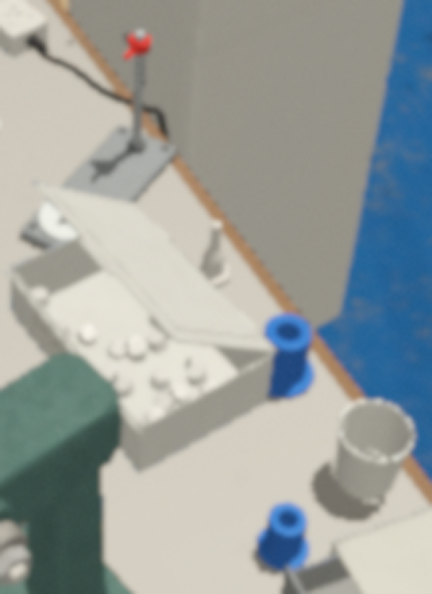

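View pics/t2.png

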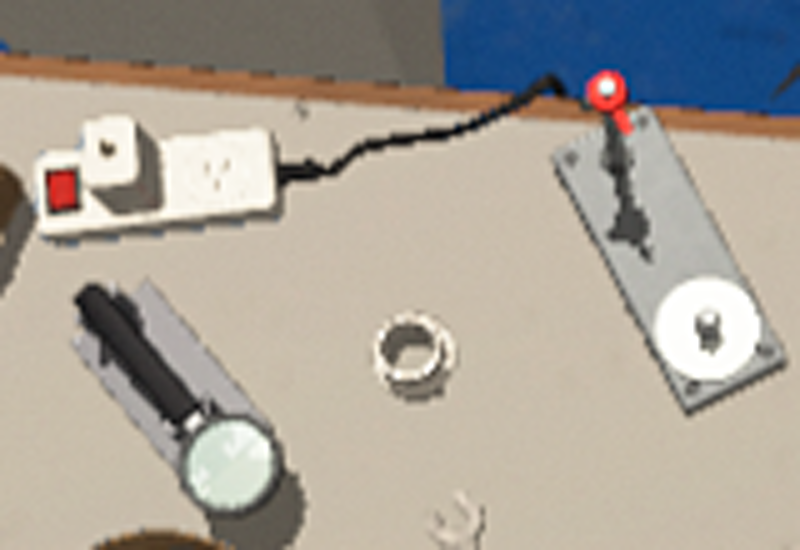

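View pics/s2.png

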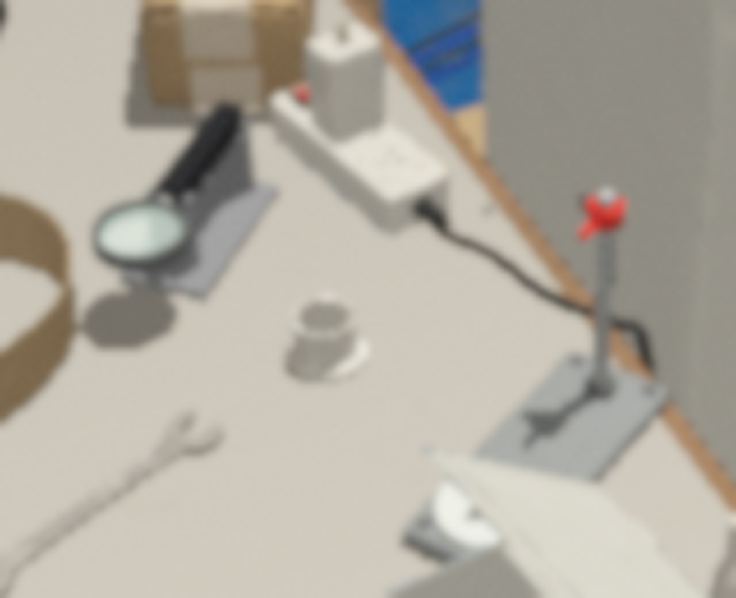

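The crops confirm it. The spool at top (401,181) is the larger one (taller and wider drum) and fits "behind the box of caps", so it is the target. The one at (448,215) is the small look-alike. Next I'll measure everything.

```bash
cat > h.py <<'E'
import numpy as np,cv2
from scipy.optimize import minimize,least_squares
import json
CAM={"side":((481.70994274024184,324.24273410799526,207.77158603690296),np.array([[0.9106366486860324,-0.4130341402310265,-0.011987204573569726,-377.52120222882417],[-0.2923991990206809,-0.623626338998453,-0.7249778601581229,175.7192112762949],[0.2919650706538988,0.6636964579617729,-0.6886678511496387,1104.622093540596],[0,0,0,1]])),
"top":((454.2983461736265,323.26806481982624,198.99842941116793),np.array([[0.08358723745982932,-0.9964885256111892,0.004877710433432801,-25.832600311177796],[-0.9703957643933652,-0.08250962055117056,-0.22698947765021762,438.18029827657284],[0.22659486794994038,0.014240113824690832,-0.9738849957654184,1279.8184581265439],[0,0,0,1]]))}
def proj(n,P):
    (f,cx,cy),T=CAM[n];P=np.atleast_2d(P);q=P@T[:3,:3].T+T[:3,3]
    return np.c_[f*q[:,0]/q[:,2]+cx,f*q[:,1]/q[:,2]+cy]
def unz(n,uv,z):
    (f,cx,cy),T=CAM[n];R=T[:3,:3];o=-R.T@T[:3,3];d=R.T@np.array([(uv[0]-cx)/f,(uv[1]-cy)/f,1])
    return o+d*(z-o[2])/d[2]
def tri(a,b):
    g=lambda p:np.r_[proj("side",p)[0]-a,proj("top",p)[0]-b]
    r=least_squares(g,unz("top",b,50));return r.x,np.abs(r.fun).max()
def circ(x,y,z,r,n=60):
    t=np.linspace(0,2*np.pi,n);return np.c_[x+r*np.cos(t),y+r*np.sin(t),0*t+z]
E
python3 - <<'E'
from h import *
np.set_printoptions(precision=1,suppress=True)
print("seat",unz("top",(321.6,205.8),16))
print("posttop",unz("top",(301.4,158),155), tri((352.2,152.4),(301.4,158)))
print("corners",[unz("top",p,12) for p in((290.6,171.4),(309,161),(337.4,212.4),(317.6,222))])
print("lens",unz("top",(226.4,232.6),62),tri((141/4.6+220,234/4.6+110),(226.4,232.6)))
print("hend",unz("top",(198.4,199.4),66))
print("tip",tri((347.2,161.1),(306,165.6)))
print("spoolT",unz("top",(403.2,179.2),56),"S",unz("side",(289/2.7+300,328/2.7+140),56),unz("side",(289/2.7+300,385/2.7+140),0))
print("small",unz("top",(449.5,213),40))
# spool fit
for n in("side","top"):
    im=cv2.imread(f"pics/{n}0.png").astype(int)
    m=(im[...,0]-im[...,2]>90)
    print(n,m.sum())
E
```

```text
seat [425.5  14.9  16. ]
posttop [524.7  79.2 155. ] (array([527.6,  78.9, 152.2]), np.float64(0.6674030920598284))
corners [array([525.6, 118.5,  12. ]), array([563.6,  65.4,  12. ]), array([410.3, -33.9,  12. ]), array([376.2,  22.6,  12. ])]
lens [314.7 277.8  62. ] (array([316.1, 279.3,  55. ]), np.float64(0.1275075562530219))
hend [403.4 370.2  66. ]
tip (array([508.6,  65.3, 141.2]), np.float64(0.098624815172343))
spoolT [ 517.2 -218.8   56. ] S [ 518.7 -218.3   56. ] [ 516.  -234.1   -0. ]
small [ 430.6 -361.4   40. ]
side 72084
top 47053
```

```bash
python3 - <<'E'
from h import *
np.set_printoptions(precision=1,suppress=True)
t=lambda x,y:(x/4+280,y/4+140)
s=lambda x,y:(x/2.7+300,y/2.7+140)
for nm,a,b in[("far-y",s(272,352),t(527,193)),("near-y",s(180,335),t(560,308)),("near+y",s(38,185),t(265,322)),("far+y",s(140,205),t(252,205)),("boxnear-y",s(138,440),t(522,378))]:
    print(nm,tri(a,b))
print("beaker base",unz("top",t(640,190),0),"rim",unz("top",t(652,162),61))
print("nozzle",unz("top",t(320,165),0))
# spool fit
ms={}
rois={"side":(385,440,245,295),"top":(385,417,168,188)}
for n in("side","top"):
    im=cv2.imread(f"pics/{n}0.png"); hsv=cv2.cvtColor(im,cv2.COLOR_BGR2HSV)
    x0,x1,y0,y1=rois[n];m=np.zeros((400,640),np.uint8)
    i=im.astype(int)
    m[y0:y1,x0:x1]=((i[...,0]-i[...,2]>90)&(hsv[...,1]>190))[y0:y1,x0:x1]
    ms[n]=m;print(n,m.sum(),cv2.boundingRect(m))
    big=cv2.resize(np.hstack([im[y0:y1,x0:x1],cv2.cvtColor(m[y0:y1,x0:x1]*255,cv2.COLOR_GRAY2BGR)]),None,fx=6,fy=6,interpolation=0)
    cv2.imwrite(f"pics/m_{n}.png",big)
def sil(n,x,y,S=8):
    o=np.zeros((400*1,640),np.uint8);
    for za,zb,r in((0,5,28),(5,56,20)):
        p=np.r_[proj(n,circ(x,y,za,r)),proj(n,circ(x,y,zb,r))].astype(np.float32)
        h=cv2.convexHull(p); cv2.fillConvexPoly(o,np.round((h)*16).astype(np.int32),1,shift=4)
    return o
for n in ms:
  best=[]
  for x in np.arange(505,532,1.):
    for y in np.arange(-235,-205,1.):
        o=sil(n,x,y); best.append(((o&ms[n]).sum()/(o|ms[n]).sum(),x,y))
  best.sort(reverse=True);print(n,best[:4],[float(np.average([b[k] for b in best[:12]])) for k in(1,2)])
E
```

```text
far-y (array([ 487.3, -242.4,   68.4]), np.float64(0.34579771769591616))
near-y (array([ 391.3, -253.8,  149.4]), np.float64(1.070965590808271))
near+y (array([364.8, -57.1, 141.7]), np.float64(0.42570731625113467))
far+y (array([466.3, -45. ,  64.9]), np.float64(0.9593256927229277))
boxnear-y (array([ 361.5, -251.6,   34.4]), np.float64(1.0934834440577106))
beaker base [ 516.9 -341.5    0. ] rim [ 521.7 -334.6   61. ]
nozzle [515.9 -95.9   0. ]
side 138 (402, 245, 38, 41)
top 96 (392, 168, 25, 20)
side [(np.float64(0.039525691699604744), np.float64(531.0), np.float64(-222.0)), (np.float64(0.039318479685452164), np.float64(530.0), np.float64(-224.0)), (np.float64(0.039318479685452164), np.float64(530.0), np.float64(-228.0)), (np.float64(0.03926701570680628), np.float64(528.0), np.float64(-227.0))] [529.5, -226.41666666666666]
top [(np.float64(0.25671641791044775), np.float64(522.0), np.float64(-214.0)), (np.float64(0.25595238095238093), np.float64(523.0), np.float64(-214.0)), (np.float64(0.25595238095238093), np.float64(520.0), np.float64(-214.0)), (np.float64(0.25595238095238093), np.float64(519.0), np.float64(-214.0))] [521.75, -215.25]
```

View pics/m_side.png

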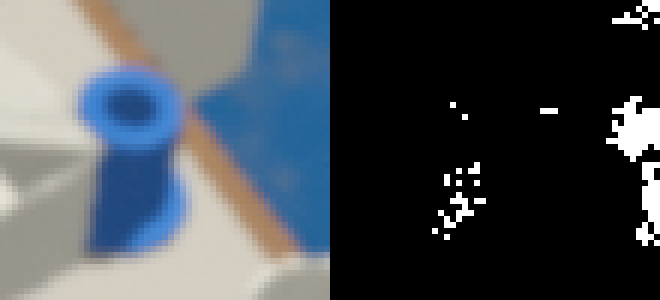

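View pics/m_top.png

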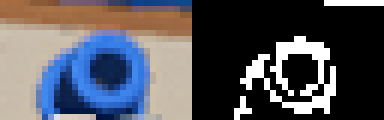

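```bash
python3 - <<'E'
from h import *
for n,(x0,y0) in(("side",(385,245)),("top",(380,160))):
    im=cv2.imread(f"pics/{n}0.png")
    F=11
    c=cv2.resize(im[y0:y0+50,x0:x0+50+5],None,fx=F,fy=F,interpolation=cv2.INTER_CUBIC)
    c2=c.copy()
    x,y=518,-218.5
    for z,r,col in((0,28,(0,255,255)),(5,28,(0,255,0)),(56,20,(0,0,255)),(5,20,(255,255,255)),(56,10,(255,0,255))):
        p=(proj(n,circ(x,y,z,r))+.5-[x0,y0])*F
        cv2.polylines(c2,[np.int32(p)],True,col,1)
    cv2.imwrite(f"pics/o_{n}.png",c2)
E
python3 -c "
import cv2,numpy as np
a=cv2.imread('pics/o_side.png');b=cv2.imread('pics/o_top.png');cv2.imwrite('pics/o.png',cv2.resize(np.hstack([a,b]),(800,364)))"
```

```text
(no output)
```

View pics/o.png

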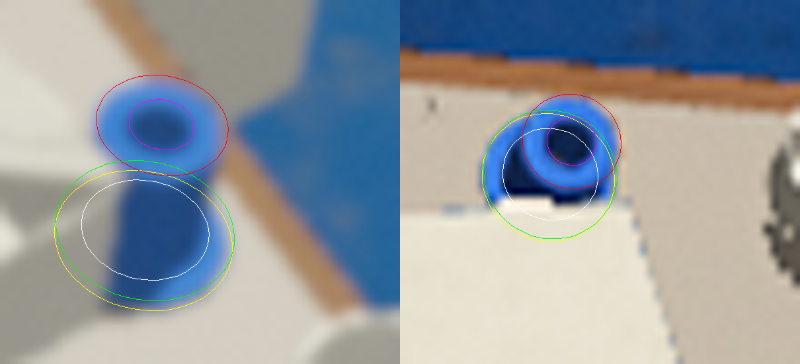

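```bash
python3 - <<'E'
from h import *
np.set_printoptions(precision=2,suppress=True)
im=cv2.imread("pics/top0.png")
g=im[190:222,306:338].min(2)
m=(g>200).astype(np.uint8)
cs,_=cv2.findContours(m,0,1);c=max(cs,key=cv2.contourArea);h=cv2.convexHull(c)
e=cv2.fitEllipse(h);print(e)
uv=np.array(e[0])+[306,190];print("seat uv",uv,unz("top",uv,16))
exp=proj("top",circ(425,15,16,31));print(exp.min(0),exp.max(0))
# lens: greenish light disc
for n,(x0,y0,x1,y1) in(("top",(212,218,242,248)),("side",(236,145,266,175))):
    im=cv2.imread(f"pics/{n}0.png");r=im[y0:y1,x0:x1].astype(int)
    d=(r.max(2)<110).astype(np.uint8)
    cv2.imwrite(f"pics/l_{n}.png",cv2.resize(im[y0:y1,x0:x1],None,fx=12,fy=12,interpolation=cv2.INTER_CUBIC))
S=cv2.imread("pics/l_side.png");T=cv2.imread("pics/l_top.png")
im=cv2.imread("pics/side0.png");A=cv2.resize(im[140:175,330:365],(400,400),interpolation=cv2.INTER_CUBIC)
im=cv2.imread("pics/top0.png");B=cv2.resize(im[145:180,285:320],(400,400),interpolation=cv2.INTER_CUBIC)
cv2.imwrite("pics/tip.png",np.hstack([A,B])); cv2.imwrite("pics/lens.png",np.hstack([S,T]))
E
```

```text
((14.918444633483887, 15.20588493347168), (20.28948402404785, 20.59235954284668), 99.94876098632812)
seat uv [320.92 205.21] [427.19  17.05  16.  ]
[311.2  195.91] [331.89 216.14]
```

View pics/tip.png

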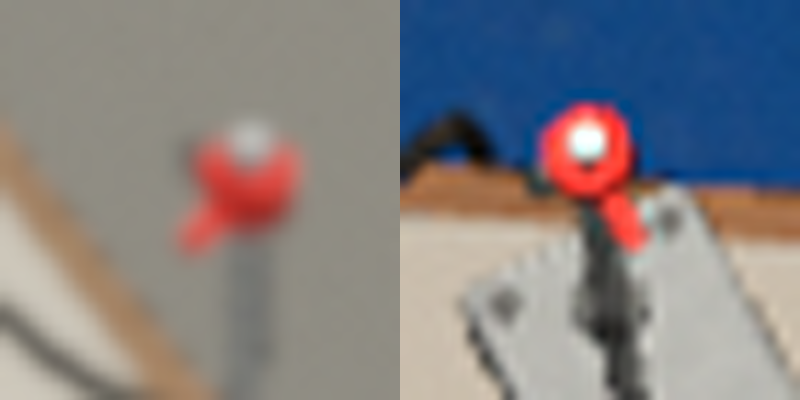

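View pics/lens.png

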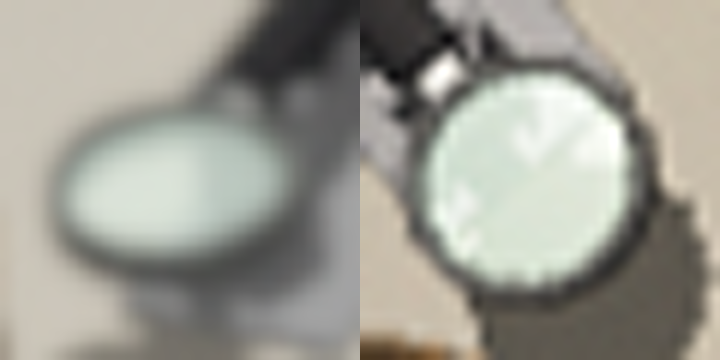

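```bash
python3 - <<'E'
from h import *
np.set_printoptions(precision=2,suppress=True)
print("tip",tri((345.4,160.8),(305.3,165.8)))
print("post",tri((351.5,152.0),(300.9,156.75)),unz("top",(300.9,156.75),155),unz("side",(351.5,152.),155))
print("lens",tri((250.3,159.7),(225.8,232.7)))
k=lambda p:np.array(p)-.5
print("hend",unz("top",k((198.4,199.4)),66))
print("seat",unz("top",(320.92,205.21),16))
c=[unz("top",k(p),12) for p in((290.6,171.4),(309,161),(337.4,212.4),(317.6,222))];print(c)
c=np.array(c)
print(np.linalg.norm(c-np.roll(c,-1,0),axis=1), np.degrees(np.arctan2(*((c[0]+c[1]-c[2]-c[3])[1::-1]))))
E
```

```text
tip (array([506.  ,  67.53, 141.99]), np.float64(0.4427042431455561))
post (array([528.72,  81.16, 152.35]), np.float64(0.11073964954181292)) [528.18  80.89 155.  ] [526.77  78.02 155.  ]
lens (array([315.46, 280.16,  58.67]), np.float64(0.2360881558159349))
hend [404.79 371.84  66.  ]
seat [427.18  17.05  16.  ]
[array([527.07, 120.13,  12.  ]), array([565.04,  67.11,  12.  ]), array([411.66, -32.32,  12.  ]), array([377.57,  24.25,  12.  ])]
[ 65.22 182.79  66.05 177.61] 32.81399523739977
```

```bash
cat > mv.py <<'E'
import sys,numpy as np
# usage: cx cy cz cyaw(tool x, deg)  tx ty tz tyaw
a=list(map(float,sys.argv[1:9]))
def go(cx,cy,cz,cw,tx,ty,tz,tw):
    w=np.radians(cw);X=np.array([np.cos(w),np.sin(w)]);Y=np.array([np.sin(w),-np.cos(w)])
    d=np.array([tx-cx,ty-cy]);t=-((tw-cw+180)%360-180)
    print("shift %.1f %.1f %.1f turn %.1f  dist %.0f"%(d@X,d@Y,cz-tz,t,np.hypot(*d)))
if __name__=="__main__": go(*a)
E
python3 mv.py 152.02 502.526 248.741 163.17 400 200 248.741 120
python3 mv.py 400 200 248.741 113.17 517 -218 248.741 63.17
```

```text
shift -324.9 -217.8 0.0 turn 43.2  dist 391
shift -430.3 -56.9 0.0 turn 50.0  dist 434
```

>>> play_rows --moves '[0,-20,-13,0,5,0,-55,-36,0,12,0,-95,-63,0,19,0,-135,-90,0,26,0,-175,-116,0,33,0,-215,-143,0,40,0,-245,-163,0,46,0,-260,-174,0,50]'

```text
time: 0.77
tool_pos: [351.4, 258.7, 248.6]
tcp_rot: [-3.142, 0.0, 1.97]
contact_force: [-0.4, -0.3, 0.7]
grip_width: 91.9
```

```bash
python3 - <<'E'
from plant import bot
o=bot.get_obs();print(o["time"],o["joint_positions"],o["tool_pos"],o["tcp_rot"])
E
```

```text
0.7667 [ 4.58765065e-01  1.79267572e-01  1.74871515e+00 -7.10142970e-05
  1.21363870e+00  5.99639882e-02] [351.38596922 258.74243817 248.61860888] [-3.14156792e+00  6.81366119e-05  1.96962223e+00]
```

```bash

python3 mv.py 351.4 258.7 248.6 112.85 434.4 20 248.6 62.85
```

```text
shift -252.2 -16.2 0.0 turn 50.0  dist 253
```

>>> play_rows --moves '[0,-20,-1,0,6,0,-55,-4,0,13,0,-90,-6,0,20,0,-125,-8,0,27,0,-160,-10,0,34,0,-195,-12,0,40,0,-230,-15,0,46,0,-252,-16,0,50]'

```text
time: 1.43
tool_pos: [435.4, 19.9, 248.5]
tcp_rot: [3.141, 0.001, 1.096]
contact_force: [0.6, 0.6, 1.0]
grip_width: 91.9
```

>>> play_rows --moves '[0,0,0,0,0,0,0,0,0,0]'

```text
time: 1.6
tool_pos: [434.9, 21.9, 248.3]
tcp_rot: [-3.14, 0.0, 1.101]
contact_force: [0.2, 0.7, -0.2]
grip_width: 91.5
```

```bash

python3 mv.py 434.9 21.9 248.6 63.17 517 -218 200 6
```

```text
shift -177.0 181.5 48.6 turn 57.2  dist 254
```

>>> play_rows --moves '[0,-15,15,0,6,0,-38,39,5,13,0,-62,64,10,20,0,-87,89,15,27,0,-112,114,20,34,0,-137,140,25,41,0,-160,164,30,48,0,-177,181,35,53]'

```text
time: 2.27
tool_pos: [517.3, -218.0, 213.1]
tcp_rot: [-3.141, 0.0, 0.173]
contact_force: [0.5, 0.1, 0.3]
grip_width: 91.9
```

>>> play_rows --moves '[0,0,0,5,4,0,0,0,5,4,0,0,0,5,4]'

```text
time: 2.52
tool_pos: [516.4, -215.4, 208.2]
tcp_rot: [-3.14, 0.001, 0.112]
contact_force: [-0.0, 0.5, 0.8]
grip_width: 91.5
```

```bash
cat > look.py <<'E'
import sys,cv2,numpy as np
from plant import bot
# name then crops: cam x0 y0 w h
o=bot.get_obs();np.set_printoptions(precision=3,suppress=True)
print(o["time"],o["joint_positions"],o["tool_pos"],np.degrees(o["tcp_rot"]),o["grip_width"],o["contact_force"])
n=sys.argv[1];a=sys.argv[2:];out=[]
for i in range(0,len(a),5):
    cam=a[i];x,y,w,h=map(int,a[i+1:i+5])
    im=bot.capture(cam)["color"][:,:,::-1].copy()
    cv2.imwrite(f"pics/{n}_{cam}_full.png",im)
    f=400/max(w,h)
    c=np.zeros((400,400,3),np.uint8);r=cv2.resize(im[y:y+h,x:x+w],None,fx=f,fy=f,interpolation=cv2.INTER_CUBIC)[:400,:400]
    c[:r.shape[0],:r.shape[1]]=r;out.append(c)
cv2.imwrite(f"pics/{n}.png",np.hstack(out))
E
python3 look.py a side 320 180 120 120 top 320 110 140 140
```

```text
2.5167 [-0.533  0.44   1.489  0.001  1.215  0.926] [ 516.358 -215.45   208.185] [-179.911    0.074    6.397] 91.47061599330358 [-0.038  0.464  0.753]
```

View pics/a.png

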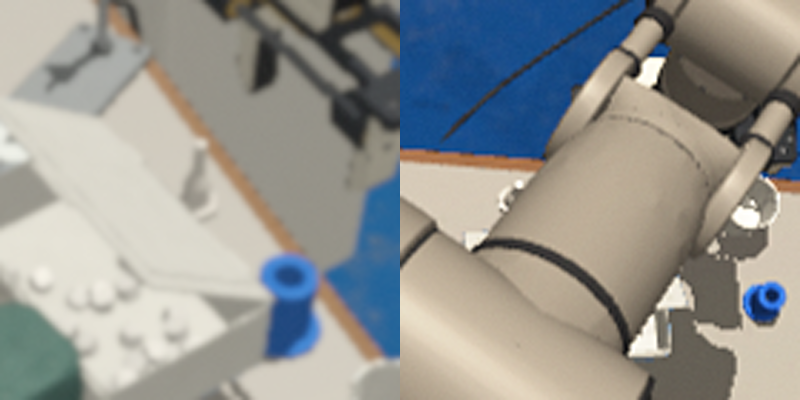

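The side crop shows the gripper above the spool, with the lid's low corner just beside the spool at crop (270,295). I'll check the jaw axis in the full view.

```bash
python3 - <<'E'
import cv2
im=cv2.imread("pics/a_side_full.png");cv2.imwrite("pics/a2.png",cv2.resize(im[130:310,340:500],None,fx=3.3,fy=3.3,interpolation=cv2.INTER_CUBIC))
E
```

```text
(no output)
```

View pics/a2.png

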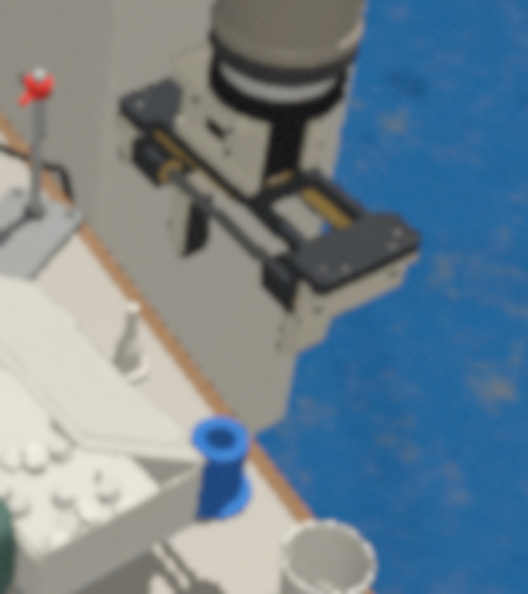

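>>> play_rows --moves '[0,0,2.5,10,0,0,0,2.5,30,0,0,0,2.5,55,0,0,0,2.5,80,0,0,0,2.5,100,0,0,0,2.5,115,0,0,0,2.5,120,0,0,0,2.5,120,0]'

```text
time: 3.28
tool_pos: [516.1, -218.5, 87.4]
tcp_rot: [-3.14, 0.002, 0.109]
contact_force: [-0.5, -0.3, -0.6]
grip_width: 91.8
```

```bash
python3 look.py b side 350 200 110 110 top 330 130 120 120
```

```text
3.2833 [-0.537  0.581  1.624  0.     0.939  0.924] [ 516.103 -218.535   87.404] [-179.901    0.122    6.248] 91.81421750284758 [-0.494 -0.275 -0.601]
```

View pics/b.png

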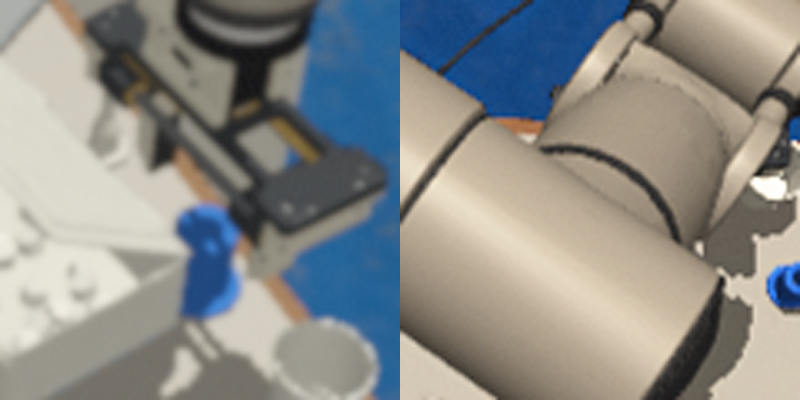

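View pics/b_side_full.png

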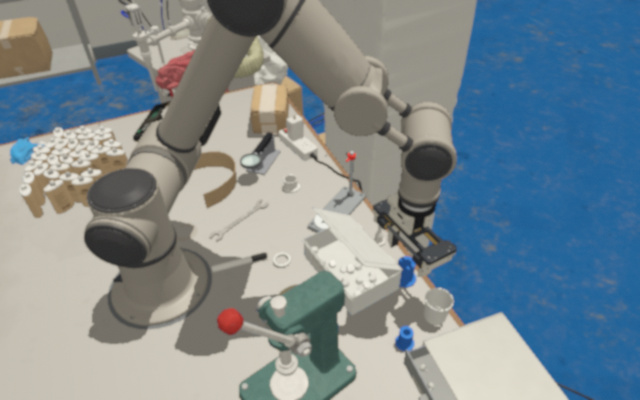

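>>> play_rows --moves '[0,0,0,8,0,0,0,0,18,0,0,0,0,28,0,0,0,0,36,0,0,0,0,42,0,0,0,0,42,0]'

```text
time: 3.88
tool_pos: [515.9, -218.9, 44.9]
tcp_rot: [-3.14, 0.002, 0.108]
contact_force: [-0.4, 0.9, -0.1]
grip_width: 91.9
```

```bash
python3 look.py c side 370 210 90 90 side 370 210 90 90
```

```text
3.8833 [-0.538  0.643  1.655  0.     0.847  0.925] [ 515.936 -218.925   44.921] [-179.892    0.134    6.163] 91.86867157731189 [-0.411  0.913 -0.102]
```

View pics/c.png

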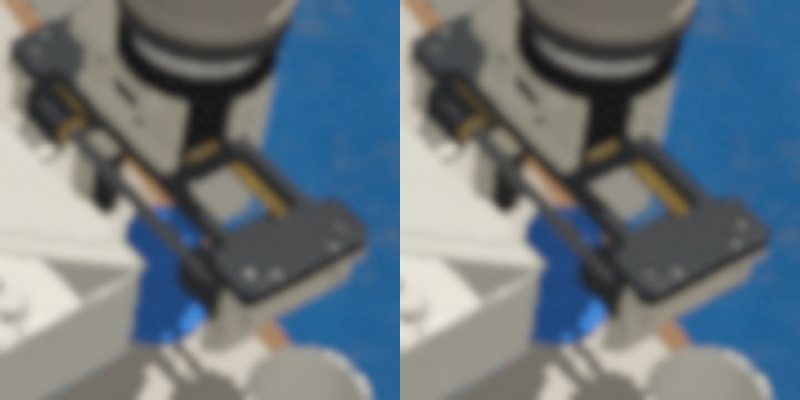

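>>> play_rows --moves '[60,0,0,0,0,90,0,0,0,0,120,0,0,0,0,150,0,0,0,0,190,0,0,0,0,230,0,0,0,0,255,0,0,0,0,255,0,0,0,0]'

```text
time: 4.65
tool_pos: [516.8, -219.4, 46.7]
tcp_rot: [-3.141, -0.0, 0.108]
contact_force: [0.4, 0.4, -0.1]
grip_width: 43.3
```

>>> play_rows --moves '[255,0,0,0,0,255,0,0,0,0,255,0,0,0,0]'

```text
time: 4.9
tool_pos: [516.8, -219.4, 46.7]
tcp_rot: [-3.141, -0.0, 0.108]
contact_force: [-0.0, 0.5, -0.2]
grip_width: 39.7
```

>>> play_rows --moves '[255,0,0,-5,0,255,0,0,-15,0,255,0,0,-32,0,255,0,0,-52,0,255,0,0,-75,0,255,0,0,-98,0,255,0,0,-114,0,255,0,0,-120,0]'

```text
time: 5.57
tool_pos: [517.9, -220.1, 170.4]
tcp_rot: [3.138, -0.005, 0.108]
contact_force: [0.9, -0.4, -0.6]
grip_width: 39.5
```

>>> play_rows --moves '[255,0,0,0,0,255,0,0,0,0,255,0,0,0,0]'

```text
time: 5.82
tool_pos: [516.2, -219.1, 165.5]
tcp_rot: [-3.14, 0.002, 0.108]
contact_force: [-0.2, -0.1, -1.2]
grip_width: 39.8
```

```bash
python3 look.py d side 350 140 120 120 top 340 100 110 110
```

```text
5.8167 [-0.538  0.485  1.543  0.     1.116  0.925] [ 516.151 -219.052  165.546] [-179.919    0.101    6.163] 39.758092368556895 [-0.222 -0.12  -1.184]
```

View pics/d.png

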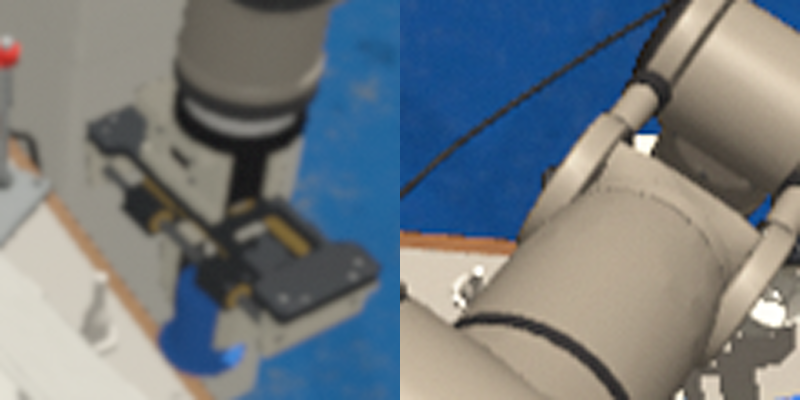

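```bash
python3 mv.py 516.2 -219.1 165 6.16 427.2 17 165 57
```

```text
shift -63.2 -244.3 0.0 turn -50.8  dist 252
```

>>> play_rows --moves '[255,-3,-10,0,-4,255,-10,-38,0,-10,255,-19,-74,0,-17,255,-29,-112,0,-24,255,-39,-150,0,-31,255,-49,-188,0,-38,255,-58,-222,0,-45,255,-63,-244,0,-51]'

```text
time: 6.58
tool_pos: [425.6, 19.0, 166.0]
tcp_rot: [-3.139, 0.001, 1.005]
contact_force: [0.3, 0.7, -0.8]
grip_width: 39.4
```

>>> play_rows --moves '[255,0,0,0,0,255,0,0,0,0,255,0,0,0,0,255,0,0,0,0]'

```text
time: 6.92
tool_pos: [428.4, 15.6, 166.5]
tcp_rot: [3.142, 0.0, 0.996]
contact_force: [0.2, 0.1, -1.8]
grip_width: 39.8
```

```bash
python3 look.py e side 290 120 110 110 top 270 130 110 110
```

```text
6.9167 [-0.143  0.263  1.895 -0.     0.983  0.433] [428.45   15.554 166.492] [179.999   0.006  57.039] 39.84238124638072 [ 0.186  0.097 -1.848]
```

View pics/e.png

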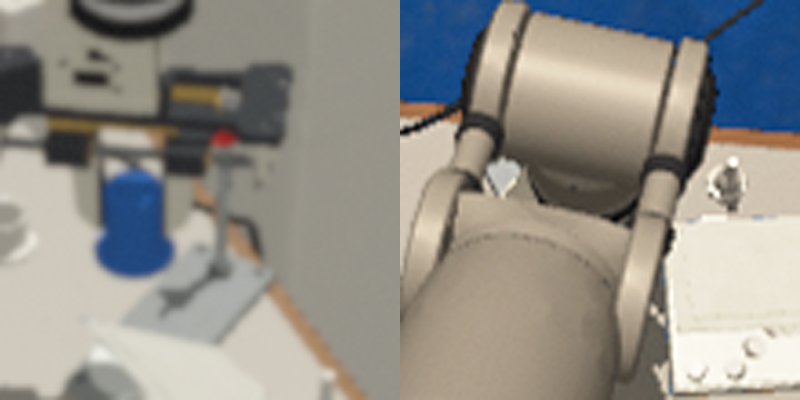

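```bash
cat > ov.py <<'E'
from h import *
import sys
def ov(img,n,x0,y0,w,x,y,zf,out,F=None,r=(28,20)):
    F=F or 400/w
    im=cv2.imread(img)
    c=cv2.resize(im[y0:y0+w,x0:x0+w],None,fx=F,fy=F,interpolation=cv2.INTER_CUBIC)
    for z,rr,col in((0,28,(0,255,255)),(5,28,(0,255,0)),(56,20,(0,0,255)),(5,20,(255,255,255)),(56,10,(255,0,255))):
        p=(proj(n,circ(x,y,z+zf,rr))+.5-[x0,y0])*F
        cv2.polylines(c,[np.int32(p)],True,col,1)
    return c
if __name__=="__main__":
    a=ov("pics/e_side_full.png","side",305,155,45,428.4,15.6,166.5-46.7,"")
    b=ov("pics/side0.png","side",390,250,45,516.8,-219.4,0,"")
    cv2.imwrite("pics/ov1.png",np.hstack([a,b]))
    a=ov("pics/top0.png","top",383,160,35,516.8,-219.4,0,"")
    b=ov("pics/top0.png","top",383,160,35,517.5,-217.5,0,"")
    cv2.imwrite("pics/ov2.png",np.hstack([a,b]))
E
python3 ov.py
```

```text
(no output)
```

View pics/ov1.png

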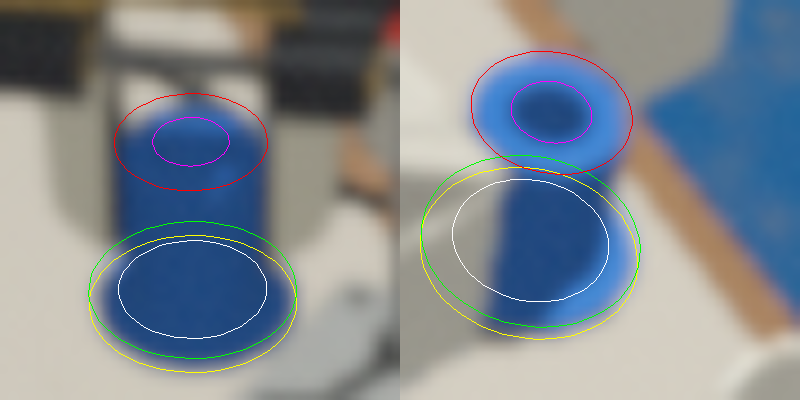

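View pics/ov2.png

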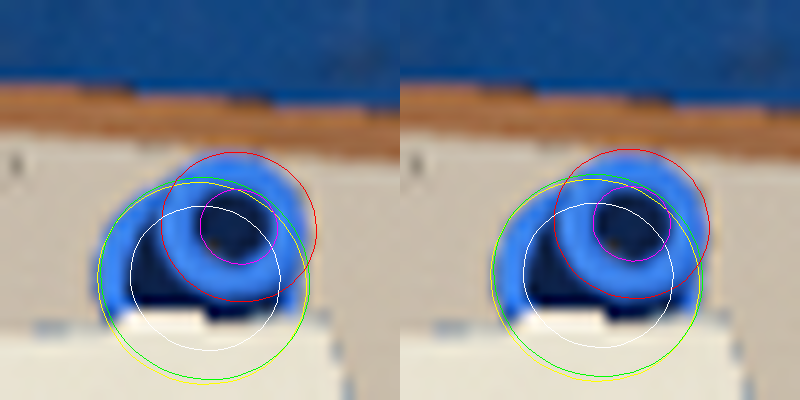

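```bash
python3 - <<'E'
from h import *
im=cv2.imread("pics/side0.png");x0,y0,w=300,190,50;F=8
out=[]
for x,y in((425.7,13.8),(427.2,17)):
    c=cv2.resize(im[y0:y0+w,x0:x0+w],None,fx=F,fy=F,interpolation=cv2.INTER_CUBIC)
    for z,r,col in((16,31,(0,0,255)),(12,31,(0,255,0)),(48,4,(255,0,255)),(16,8,(255,0,0))):
        cv2.polylines(c,[np.int32((proj("side",circ(x,y,z,r))+.5-[x0,y0])*F)],True,col,1)
    out.append(c)
cv2.imwrite("pics/ov3.png",np.hstack(out))
E
```

```text
(no output)
```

View pics/ov3.png

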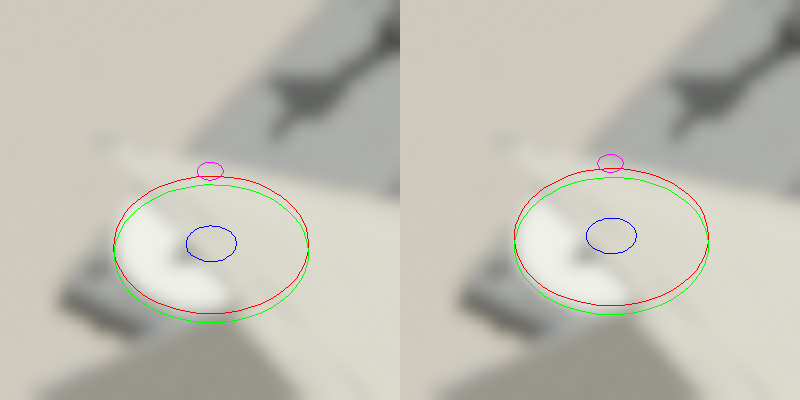

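>>> play_rows --moves '[255,0,0,0,0,255,0,0,0,0,255,0,0,0,0]'

```text
time: 7.27
tool_pos: [428.0, 16.1, 166.6]
tcp_rot: [-3.141, -0.0, 0.997]
contact_force: [-0.4, -0.3, -1.0]
grip_width: 39.8
```

>>> play_rows --moves '[255,-1,0,6,0,255,-2.6,-0.7,16,0,255,-2.6,-0.7,28,0,255,-2.6,-0.7,40,0,255,-2.6,-0.7,52,0,255,-2.6,-0.7,60,0,255,-2.6,-0.7,66,0,255,-2.6,-0.7,66,0]'

```text
time: 7.93
tool_pos: [425.3, 14.7, 99.6]
tcp_rot: [-3.14, 0.001, 0.998]
contact_force: [-0.4, 0.4, -1.0]
grip_width: 39.7
```

>>> play_rows --moves '[255,0,0,0,0,255,0,0,0,0,255,0,0,0,0,255,0,0,0,0]'

```text
time: 8.27
tool_pos: [426.3, 14.6, 101.2]
tcp_rot: [3.141, -0.001, 0.998]
contact_force: [-0.6, -0.4, -0.2]
grip_width: 39.7
```

```bash
python3 look.py f side 290 150 80 80 top 270 150 110 110
```

```text
8.2667 [-0.146  0.364  1.981  0.     0.796  0.427] [426.296  14.57  101.182] [179.941  -0.031  57.169] 39.65625961435255 [-0.555 -0.373 -0.226]
```

View pics/f.png

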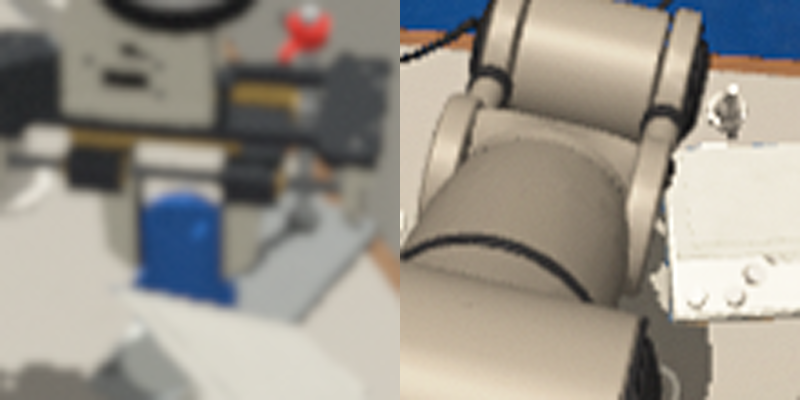

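>>> play_rows --moves '[255,0,0,4,0,255,0,0,8,0,255,0,0,11,0,255,0,0,14,0,255,0,0,17,0,255,0,0,18,0]'

```text
time: 8.87
tool_pos: [425.7, 14.6, 82.1]
tcp_rot: [-3.141, 0.0, 0.998]
contact_force: [0.8, -0.7, -0.6]
grip_width: 39.9
```

```bash
python3 -c "
from plant import bot
o=bot.get_obs();print(o['tool_pos'],o['contact_force'],o['moment'],o['tcp_rot'])"
```

```text
[425.68798091  14.64972527  82.10986584] [ 0.84177522 -0.74146137 -0.63959624] [-0.11130448  0.15036057  0.03367499] [-3.14072686e+00  2.94394868e-04  9.97691187e-01]
```

>>> play_rows --moves '[255,0,0,3,0,255,0,0,6,0,255,0,0,9,0,255,0,0,12,0,255,0,0,15,0,255,0,0,17,0,255,0,0,17,0]'

```text
time: 9.45
tool_pos: [425.8, 14.7, 65.3]
tcp_rot: [-3.141, 0.0, 0.998]
contact_force: [-0.8, 1.4, -1.6]
grip_width: 39.9
```

>>> play_rows --moves '[255,0,0,1,0,255,0,0,2,0,255,0,0,2,0]'

```text
time: 9.7
tool_pos: [426.0, 14.7, 63.7]
tcp_rot: [3.142, -0.0, 0.998]
contact_force: [1.6, 2.0, -1.8]
grip_width: 39.8
```

>>> play_rows --moves '[255,0,0,1,0,255,0,0,2,0,255,0,0,2,0]'

```text
time: 9.95
tool_pos: [426.4, 15.0, 62.8]
tcp_rot: [3.141, -0.001, 0.998]
contact_force: [-1.6, 5.7, 13.8]
grip_width: 39.8
```

>>> play_rows --moves '[225,0,0,-1,0,150,0,0,-1,0,90,0,0,-1,0,75,0,0,-1,0,75,0,0,-1,0,75,0,0,-1,0]'

```text
time: 10.45
tool_pos: [425.9, 14.5, 62.5]
tcp_rot: [-3.141, 0.0, 0.998]
contact_force: [0.2, -1.1, -0.7]
grip_width: 61.8
```

>>> play_rows --moves '[75,0,0,-5,0,75,0,0,-20,0,75,0,0,-45,0,75,0,0,-80,0,75,0,0,-115,0,75,0,0,-140,0,75,0,0,-150,0]'

```text
time: 11.03
tool_pos: [427.4, 14.4, 216.7]
tcp_rot: [3.136, -0.003, 0.998]
contact_force: [0.8, -0.4, 0.2]
grip_width: 65.0
```

```bash
python3 look.py g side 290 170 80 80 top 270 150 110 110
```

```text
11.0333 [-0.146  0.193  1.827 -0.     1.115  0.427] [427.351  14.368 216.728] [179.662  -0.153  57.17 ] 65.03456956769958 [ 0.826 -0.442  0.241]
```

View pics/g.png

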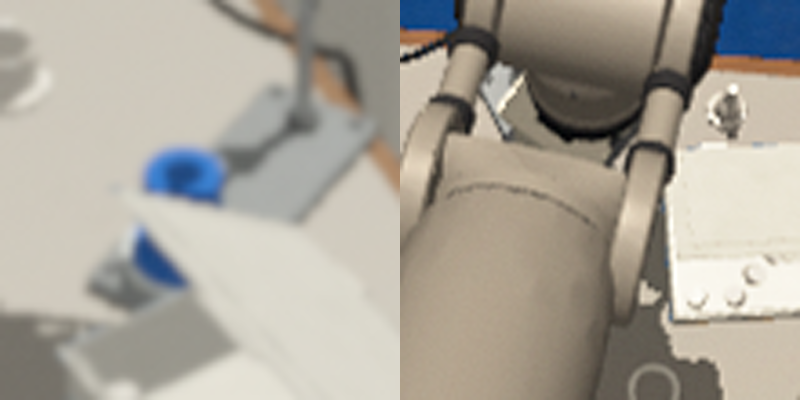

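```bash
python3 - <<'E'
from h import *
np.set_printoptions(precision=1,suppress=True)
for z in(56,58,62):print(z,unz("top",(225.8,232.7),z),unz("side",(250.3,159.7),z))
h=unz("top",(197.9,198.9),66);l=unz("top",(225.8,232.7),60)
d=l-h;print(h,np.linalg.norm(d[:2]),np.degrees(np.arctan2(d[1],d[0])))
im=cv2.imread("pics/top0.png");cv2.imwrite("pics/lp.png",cv2.resize(im[185:255,185:255],None,fx=8,fy=8,interpolation=cv2.INTER_CUBIC))
E
```

```text
56 [315.1 280.8  56. ] [316.9 283.6  56. ]
58 [314.9 280.4  58. ] [316.3 281.   58. ]
62 [314.3 279.5  62. ] [315.1 275.9  62. ]
[404.8 371.8  66. ] 128.7786030136191 -134.46118358136943
```

View pics/lp.png

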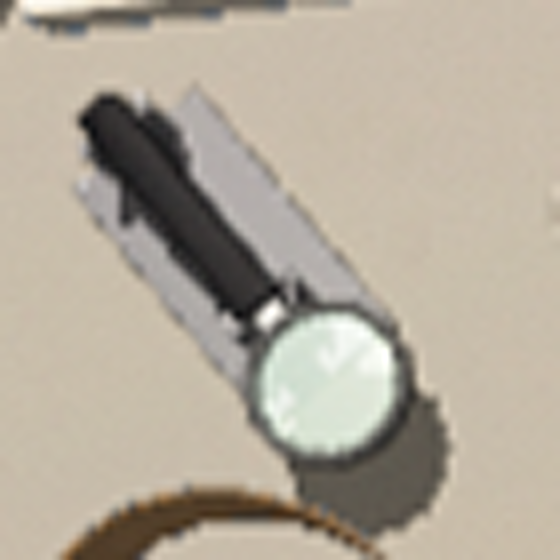

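```bash
python3 - <<'E'
from h import *
np.set_printoptions(precision=1,suppress=True)
P=lambda x,y,z:unz("top",(x/8-.5+185,y/8-.5+185),z)
for a,b,z in(((195,88),(375,300),6),((77,187),(238,383),6),((97,110),(258,300),66),((90,120),(331,382),62),((115,97),(275,290),66),((83,125),(240,312),66)):
    p,q=P(*a,z),P(*b,z);d=q-p;print(p,q,np.linalg.norm(d),np.degrees(np.arctan2(d[1],d[0])))
E
```

```text
[430.6 358.1   6. ] [355.5 279.7   6. ] 108.59800719312693 -133.78067583005242
[388.9 396.9   6. ] [320.1 326.3   6. ] 98.52273367757711 -134.25638184827767
[406.4 375.8  66. ] [342.2 308.4  66. ] 93.08032551459694 -133.6037989519756
[403.3 379.   62. ] [315.6 279.4  62. ] 132.6605722783432 -131.38961361810567
[411.7 370.   66. ] [346.3 302.8  66. ] 93.77402013924844 -134.23927720898158
[400.4 380.   66. ] [337.3 314.2  66. ] 91.18284832352424 -133.79547545529857
```

```bash
python3 mv.py 426.2 14.6 212.5 57.17 367 332 170 46.1
```

```text
shift 234.6 -221.8 42.5 turn 11.1  dist 323
```

>>> play_rows --moves '[75,20,-19,0,2,75,50,-47,5,4,75,80,-75,10,6,75,110,-104,15,8,75,140,-132,20,11,75,170,-160,25,11,75,200,-189,30,11,75,222,-210,35,11]'

```text
time: 11.8
tool_pos: [368.1, 317.4, 176.1]
tcp_rot: [-3.141, 0.002, 0.807]
contact_force: [0.5, -0.6, 0.3]
grip_width: 64.7
```

>>> play_rows --moves '[75,14,-9,6,0,75,14,-9,6,0,75,14,-9,6,0,75,14,-9,6,0]'

```text
time: 12.13
tool_pos: [372.7, 330.3, 171.0]
tcp_rot: [-3.141, 0.002, 0.806]
contact_force: [0.2, 0.4, 0.1]
grip_width: 64.7
```

```bash
python3 look.py i side 210 90 90 90 top 280 150 110 110
```

```text
12.1333 [ 0.571  0.374  1.71  -0.     1.059  1.337] [372.685 330.267 170.97 ] [-179.988    0.125   46.152] 64.70722600015941 [0.231 0.406 0.084]
```

View pics/i.png

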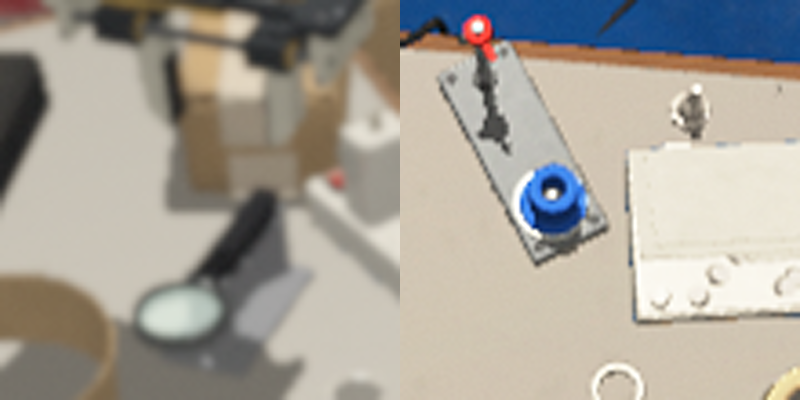

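>>> play_rows --moves '[75,-2.7,-5.3,10,0,75,-2.7,-5.3,28,0,75,-2.7,-5.3,46,0,75,-2.7,-5.3,62,0,75,-2.7,-5.3,72,0,75,-2.7,-5.3,76,0,75,-2.7,-5.3,76,0,75,-2.7,-5.3,76,0]'

```text
time: 12.9
tool_pos: [367.9, 333.0, 96.3]
tcp_rot: [3.141, -0.001, 0.805]
contact_force: [0.1, -0.6, -0.6]
grip_width: 64.5
```

```bash
python3 look.py j side 220 90 80 80 top 160 150 110 110; python3 - <<'E'
from h import *
from plant import bot
p=bot.get_obs()["tool_pos"]
# expected pixel of tips centre & loupe grip in side crop
for q in ([p[0],p[1],p[2]-22],[367,332,66],[315,278,60]):
    print((proj("side",q)[0]+.5-[220,90])*5)
E
```

```text
12.9 [0.581 0.473 1.801 0.    0.866 1.347] [367.888 332.976  96.313] [179.99   -0.051  46.133] 64.53648071941358 [ 0.074 -0.621 -0.59 ]
[208.28944591 253.49861355]
[208.91886365 267.44815931]
[152.99930987 351.80546826]
```

View pics/j.png

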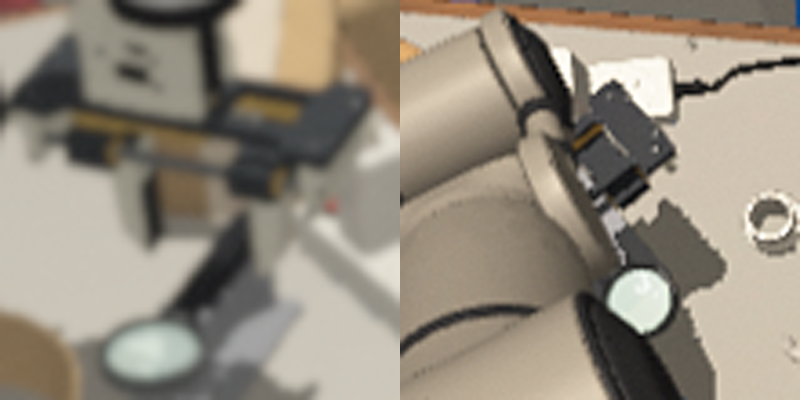

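>>> play_rows --moves '[75,0,-0.5,6,0,75,0,-0.5,14,0,75,0,-0.5,22,0,75,0,-0.5,30,0,75,0,-0.5,35,0,75,0,-0.5,37,0,75,0,-0.5,37,0,75,0,-0.5,37,0]'

```text
time: 13.67
tool_pos: [367.0, 333.4, 58.6]
tcp_rot: [-3.141, 0.0, 0.806]
contact_force: [0.2, 0.3, 0.4]
grip_width: 65.1
```

>>> play_rows --moves '[110,0,0,0,0,140,0,0,0,0,160,0,0,0,0,175,0,0,0,0,190,0,0,0,0,200,0,0,0,0,210,0,0,0,0,220,0,0,0,0]'

```text
time: 14.33
tool_pos: [367.0, 333.4, 58.8]
tcp_rot: [-3.141, -0.0, 0.806]
contact_force: [0.7, -0.3, 0.4]
grip_width: 17.9
```

>>> play_rows --moves '[255,0,0,0,0,255,0,0,0,0,255,0,0,0,0,255,0,0,0,0]'

```text
time: 14.67
tool_pos: [367.0, 333.4, 58.8]
tcp_rot: [-3.142, -0.0, 0.806]
contact_force: [-1.2, 0.5, 0.7]
grip_width: 17.5
```

```bash
python3 look.py k side 220 90 80 80 top 160 150 110 110
```

```text
14.6667 [0.583 0.534 1.833 0.    0.775 1.348] [367.014 333.443  58.773] [-179.997   -0.008   46.168] 17.467602403613675 [-1.236  0.503  0.706]
```

View pics/k.png

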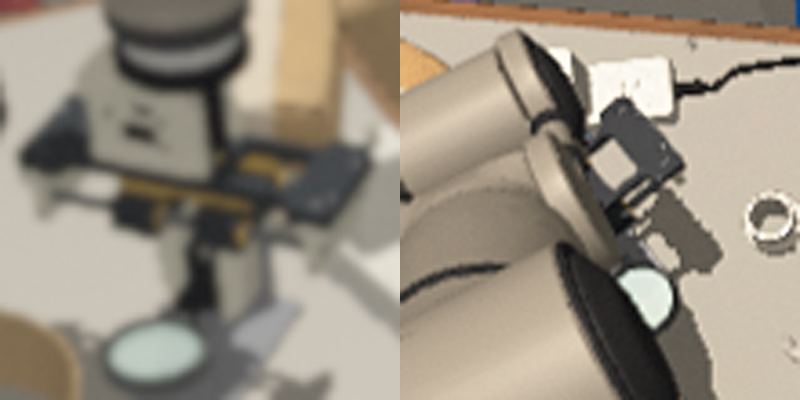

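>>> play_rows --moves '[255,0,0,-4,0,255,0,0,-12,0,255,0,0,-24,0,255,0,0,-40,0,255,0,0,-60,0,255,0,0,-82,0,255,0,0,-102,0,255,0,0,-115,0]'

```text
time: 15.43
tool_pos: [367.5, 333.7, 176.4]
tcp_rot: [3.141, -0.003, 0.806]
contact_force: [1.7, -0.4, -1.4]
grip_width: 17.8
```

>>> play_rows --moves '[255,0,0,-12,0,255,0,0,-22,0,255,0,0,-28,0,255,0,0,-30,0,255,0,0,-30,0,255,0,0,-30,0]'

```text
time: 15.93
tool_pos: [366.8, 333.2, 203.3]
tcp_rot: [-3.141, 0.001, 0.806]
contact_force: [0.1, 0.3, -0.6]
grip_width: 18.1
```

```bash
python3 look.py l side 220 50 90 90 top 150 130 130 130
```

```text
15.9333 [0.583 0.332 1.673 0.    1.137 1.348] [366.765 333.193 203.343] [-179.988    0.042   46.164] 18.10817225815999 [ 0.052  0.334 -0.624]
```

View pics/l.png

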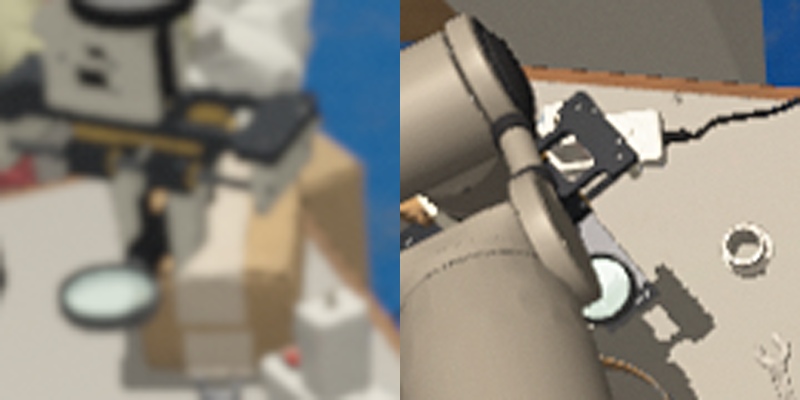

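```bash
cat > lens.py <<'E'
from h import *
import sys
def lens(img,x,y,z,yaw,x0,y0,w,out):
    im=cv2.imread(img);F=400/w
    c=cv2.resize(im[y0:y0+w,x0:x0+w],None,fx=F,fy=F,interpolation=cv2.INTER_CUBIC)
    for zz,col in((z+6,(0,0,255)),(z-6,(0,255,0))):
        cv2.polylines(c,[np.int32((proj("side",circ(x,y,zz,30))+.5-[x0,y0])*F)],True,col,1)
    cv2.imwrite(out,c)
a=sys.argv
lens(a[1],*map(float,a[2:6]),*map(int,a[6:9]),a[9])
E
python3 lens.py pics/l_side_full.png 314.8 279.1 200.5 0 225 95 40 pics/l2.png
```

```text
(no output)
```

View pics/l2.png

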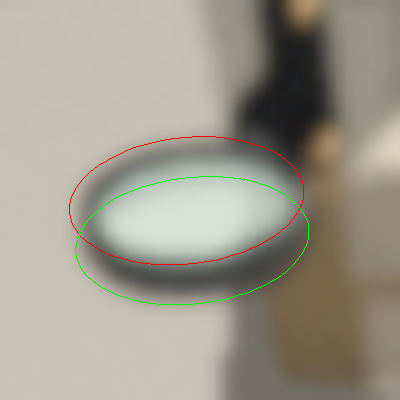

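```bash
python3 - <<'E'
from h import *
a=np.radians(32.4);s=np.array([426,14.5]);P=s+120*np.array([np.cos(a),np.sin(a)]);T=s+94*np.array([np.cos(a),np.sin(a)])
print(P,T,proj("side",[*P,155]),proj("top",[*P,155]))
for z in(138,140,142,144,146):print(z,proj("side",[*T,z]),proj("top",[*T,z]))
im=cv2.imread("pics/side0.png");F=20;x0,y0=335,145
c=cv2.resize(im[y0:y0+25,x0:x0+25],None,fx=F,fy=F,interpolation=cv2.INTER_CUBIC)
q=lambda p:tuple(int(v) for v in (proj("side",p)[0]+.5-[x0,y0])*F)
for p,col in(([*P,155],(0,255,0)),([*T,140],(255,0,0)),([*T,144],(255,255,0))): cv2.drawMarker(c,q(p),col,0,12)
im=cv2.imread("pics/top0.png");x0,y0=290,148
d=cv2.resize(im[y0:y0+20,x0:x0+20],None,fx=25,fy=25,interpolation=cv2.INTER_CUBIC)
cv2.imwrite("pics/tip2.png",cv2.resize(np.hstack([c,d]),(800,400)))
E
python3 mv.py 366.8 333.2 203 46.16 394.3 82.5 190 115
```

```text
[527.31935106  78.7992154 ] [505.366825    64.86771873] [[351.55401598 151.77258534]] [[301.62643594 157.1079339 ]]
138 [[346.01162517 162.59835754]] [[306.13280551 166.96618528]]
140 [[346.02700238 161.96383126]] [[306.10981448 166.75279993]]
142 [[346.04241496 161.32784526]] [[306.08675221 166.53875327]]
144 [[346.05786304 160.69039451]] [[306.06361834 166.32404221]]
146 [[346.07334674 160.05147393]] [[306.04041256 166.10866366]]
shift -161.8 193.5 13.0 turn -68.8  dist 252
```

View pics/tip2.png

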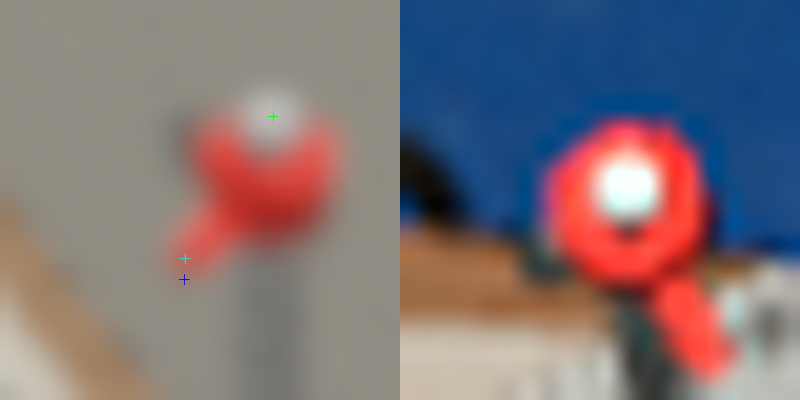

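>>> play_rows --moves '[255,-6,7,0,-3,255,-20,24,0,-9,255,-38,45,0,-15,255,-58,69,0,-21,255,-78,93,0,-27,255,-98,117,0,-33,255,-116,139,0,-39,255,-130,156,0,-44]'

```text
time: 16.7
tool_pos: [389.2, 129.6, 203.3]
tcp_rot: [-3.141, 0.0, 1.578]
contact_force: [0.5, 0.6, -0.9]
grip_width: 18.0
```

```bash
python3 -c "
from plant import bot;import numpy as np
o=bot.get_obs();print(o['tool_pos'],np.degrees(o['tcp_rot'][2]))"
```

```text
[389.24706139 129.64667616 203.2920851 ] 90.42771133411918
```

```bash
python3 mv.py 389.2 131.4 203 90.16 394.3 82.5 190 115
```

```text
shift -48.9 5.0 13.0 turn -24.8  dist 49
```

>>> play_rows --moves '[255,-12,1,0,-5,255,-26,3,0,-11,255,-38,4,0,-17,255,-46,5,0,-22,255,-49,5,0,-25,255,-49,5,0,-25,255,-49,5,0,-25,255,-49,5,0,-25]'

```text
time: 17.37
tool_pos: [394.5, 82.8, 203.5]
tcp_rot: [-3.141, -0.0, 2.009]
contact_force: [0.3, 0.3, -1.3]
grip_width: 17.9
```

```bash
python3 look.py m side 280 90 100 100 top 260 130 110 110
```

```text
17.3667 [ 0.016  0.168  1.901  0.     1.073 -0.422] [394.524  82.835 203.489] [-179.98    -0.022  115.08 ] 17.898893093805057 [ 0.288  0.271 -1.346]
```

View pics/m.png

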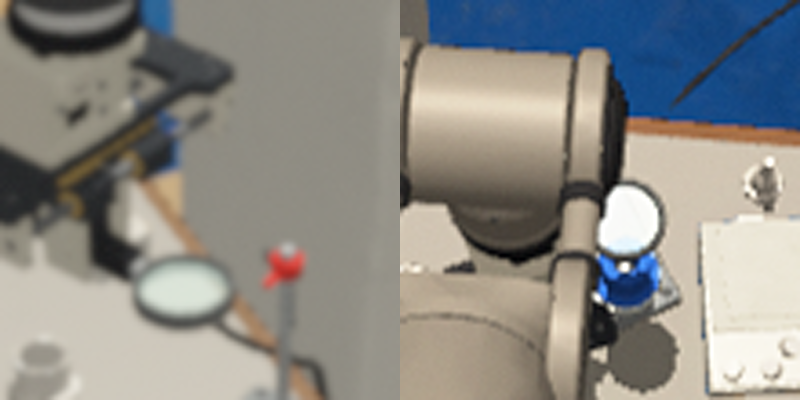

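>>> play_rows --moves '[255,0,0,5,0,255,0,0,14,0,255,0,0,25,0,255,0,0,36,0,255,0,0,46,0,255,0,0,53,0,255,0,0,56,0,255,0,0,57,0]'

```text
time: 18.13
tool_pos: [394.4, 82.7, 146.2]
tcp_rot: [-3.141, -0.0, 2.01]
contact_force: [0.3, -0.1, -1.6]
grip_width: 17.8
```

>>> play_rows --moves '[255,0,0,0,0,255,0,0,0,0,255,0,0,0,0,255,0,0,0,0]'

```text
time: 18.47
tool_pos: [394.9, 82.6, 147.1]
tcp_rot: [3.141, 0.0, 2.01]
contact_force: [0.7, 1.1, -0.8]
grip_width: 17.7
```

```bash
python3 look.py n side 290 120 80 80 top 290 160 60 60; python3 lens.py pics/n_side_full.png 426.3 14.9 143.5 0 305 155 45 pics/n2.png
```

```text
18.4667 [ 0.016  0.25   1.983  0.     0.907 -0.424] [394.917  82.626 147.082] [179.948   0.017 115.164] 17.650482598476028 [ 0.706  1.113 -0.785]
```

View pics/n.png

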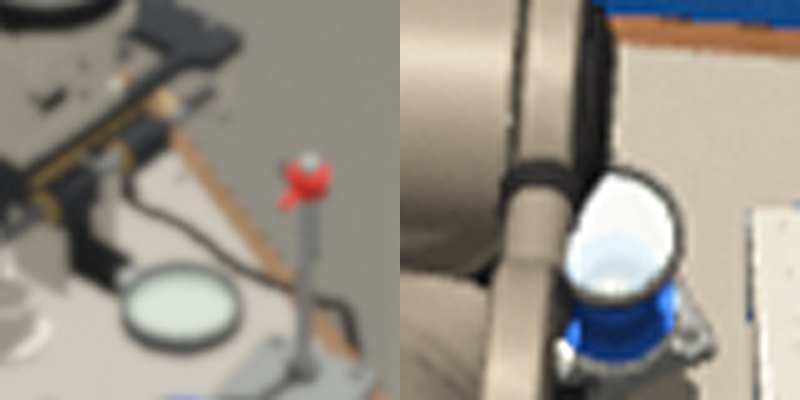

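View pics/n2.png

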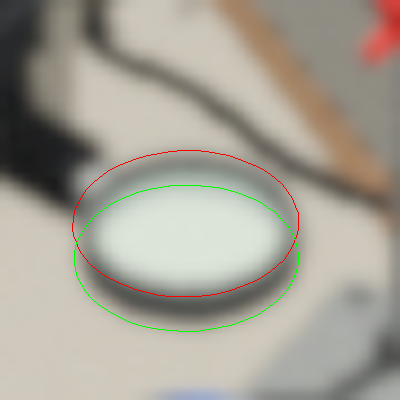

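```bash
python3 - <<'E'
from h import *
im=cv2.imread("pics/n_top_full.png");x0,y0,w=305,175,40;F=15
c=cv2.resize(im[y0:y0+w,x0:x0+w],None,fx=F,fy=F,interpolation=cv2.INTER_CUBIC)
b=(1.2,2.6)
for z,r,col,x,y in((150,30,(0,0,255),426.8,14.7),(138,30,(0,255,0),426.8,14.7),(21,28,(0,255,255),426,14.5),(72,20,(255,0,255),426,14.5)):
    cv2.polylines(c,[np.int32((proj("top",circ(x+b[0],y+b[1],z,r))+.5-[x0,y0])*F)],True,col,1)
cv2.imwrite("pics/n3.png",c)
E
```

```text
(no output)
```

View pics/n3.png

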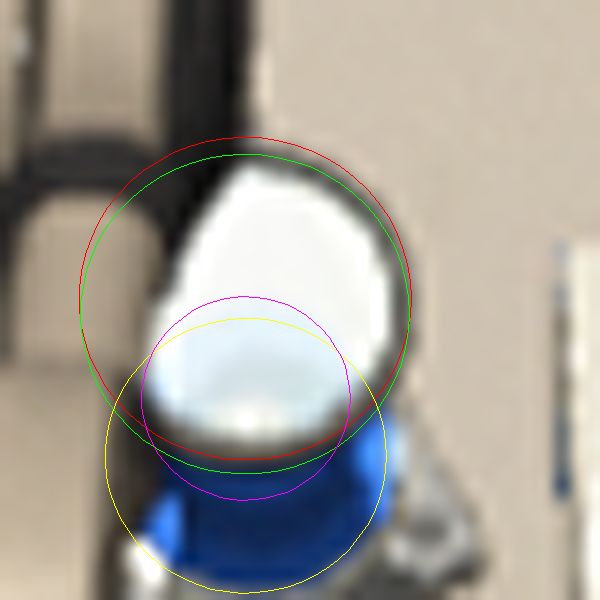

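```bash
python3 - <<'E'
from h import *
im=cv2.imread("pics/i_top_full.png");x0,y0,w=300,185,40;F=10
c=cv2.resize(im[y0:y0+w,x0:x0+w],None,fx=F,fy=F,interpolation=cv2.INTER_CUBIC)
ii=im.astype(int);m=(ii[...,0]-ii[...,2]>40)[y0:y0+w,x0:x0+w].astype(np.uint8)
# silhouette fit (flange+drum)
def sil(x,y):
    o=np.zeros((w*8,w*8),np.uint8)
    for za,zb,r in((16,21,28),(21,72,20)):
        p=np.r_[proj("top",circ(x,y,za,r)),proj("top",circ(x,y,zb,r))]+.5-[x0,y0]
        cv2.fillConvexPoly(o,cv2.convexHull(np.int32(p*8)),255)
    return cv2.resize(o,(w,w),interpolation=cv2.INTER_AREA)/255.
M=cv2.morphologyEx(m,cv2.MORPH_CLOSE,np.ones((5,5)))
best=min(((np.abs(sil(x,y)-M).sum(),x,y) for x in np.arange(420,434,.5) for y in np.arange(8,24,.5)))
print(best,M.sum())
d=c.copy()
for x,y,col in((427.2,17.1,(0,255,255)),(best[1],best[2],(0,0,255))):
  for z,r in((21,28),(72,20),(72,10)):
    cv2.polylines(d,[np.int32((proj("top",circ(x,y,z,r))+.5-[x0,y0])*F)],True,col,1)
cv2.imwrite("pics/n4.png",np.hstack([c,d]))
E
```

```text
(np.float64(20.88235294117647), np.float64(427.5), np.float64(14.0)) 277
```

View pics/n4.png

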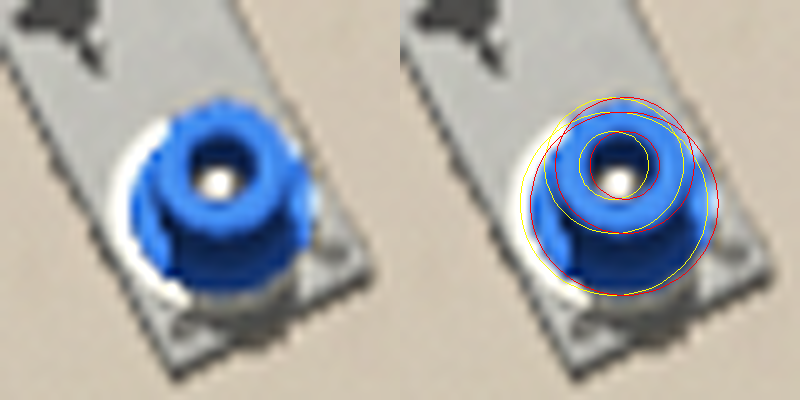

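```bash
python3 - <<'E'
from h import *
from scipy.ndimage import map_coordinates
# radial subpixel edge fit: outer edge of dark frame (top cam), vs projected model outline
def outline(n,cyls):
    pass
def radial(img,n,x,y,z,angs,R=30):
    g=cv2.cvtColor(cv2.imread(img),cv2.COLOR_BGR2GRAY).astype(float)
    rr=np.arange(18,40,.5);res=[]
    for a in angs:
        P=np.c_[x+rr*np.cos(a),y+rr*np.sin(a),0*rr+z];q=proj(n,P)
        v=map_coordinates(g,[q[:,1],q[:,0]],order=1);res.append(v)
    return rr,np.array(res)
angs=np.radians(np.arange(-180,180,15))
for n,img in(("top","pics/n_top_full.png"),("side","pics/n_side_full.png")):
    rr,v=radial(img,n,426.7,14.7,144.3,angs)
    print(n)
    for a,r in zip(angs,v):print("%4d"%np.degrees(a)," ".join("%3d"%k for k in r[::2]))
E
```

```text
top
-180 247 250 248 247 225 191 157 130 104  79  64  50  41  44  48  48  46  43  41  38  36  36
-165 237 240 234 228 211 178 145 117  93  70  59  51  44  45  46  47  44  42  39  38  37  36
-150 225 226 226 216 196 174 146 115  88  68  55  44  39  38  37  36  37  38  39  40  43  46
-135 226 221 211 193 165 140 116 101  87  78  77  87 103 122 135 143 150 159 168 174 177 173
-119 237 234 228 215 189 158 129 109  94  84  98 119 137 149 153 158 165 174 179 181 184 188
-105 250 250 250 247 216 181 146 127 113 114 139 167 188 193 196 197 197 197 196 195 195 195
 -90 246 247 248 250 251 224 169 114 111 123 135 159 184 200 198 197 196 196 196 195 195 195
 -75 249 250 251 250 249 237 183 130 107 121 136 156 177 198 199 198 196 196 196 196 196 196
 -59 249 251 251 251 246 217 183 147 132 124 124 145 167 187 192 195 196 195 194 193 194 194
 -45 249 251 251 251 251 239 212 176 140 121 119 131 149 169 187 199 198 196 195 195 195 195
 -29 248 249 251 252 250 235 215 187 149 124 114 124 147 168 186 194 198 197 196 196 196 196
 -14 248 247 248 249 249 238 224 208 165 123  87 109 133 157 172 186 199 
[... 2672 characters left out ...]
4 148 142 137 135 141 147 152 159 166 173 181 185
  75 208 204 200 195 189 184 176 169 161 153 148 143 139 135 141 148 154 161 168 175 182 187
  90 209 205 200 195 189 183 176 168 161 153 146 139 137 141 146 151 158 166 173 180 186 189
 105 211 208 203 198 191 184 176 168 159 151 144 139 139 143 148 153 157 160 160 155 148 139
 119 214 210 205 200 193 184 175 165 155 146 140 138 139 141 141 140 139 129 118 106  93  78
 135 217 215 210 205 198 188 177 165 152 139 131 122 116 111 104 102 100  99 102 104 108 112
 150 221 218 215 209 200 191 177 163 156 150 150 158 167 174 182 187 190 193 195 196 197 198
 165 220 217 212 205 195 184 169 154 147 146 148 161 174 182 190 195 198 200 200 200 201 201
```

```bash
python3 - <<'E'
from h import *
im=cv2.imread("pics/g_side_full.png");x0,y0,w=310,190,40;F=10
c=cv2.resize(im[y0:y0+w,x0:x0+w],None,fx=F,fy=F,interpolation=cv2.INTER_CUBIC)
out=[]
for x,y in((426,14.5),(427,13)):
  d=c.copy()
  for z,r,col in((72,20,(0,0,255)),(72,10,(0,255,255)),(16,28,(0,255,0))):
    cv2.polylines(d,[np.int32((proj("side",circ(x,y,z,r))+.5-[x0,y0])*F)],True,col,1)
  out.append(d)
cv2.imwrite("pics/n5.png",np.hstack(out))
E
```

```text
(no output)
```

View pics/n5.png

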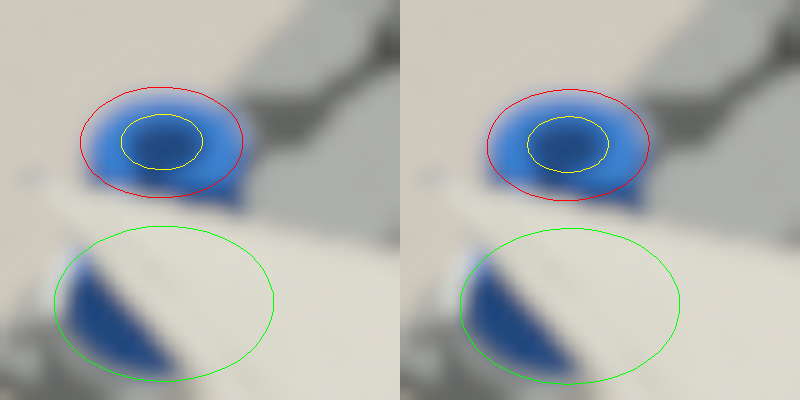

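>>> play_rows --moves '[255,-0.4,-0.8,0.4,0,255,-0.8,-1.5,0.8,0,255,-0.8,-1.5,0.8,0,255,-0.8,-1.5,0.8,0,255,-0.8,-1.5,0.8,0,255,-0.8,-1.5,0.8,0,255,-0.8,-1.5,0.8,0,255,-0.8,-1.5,0.8,0]'

```text
time: 19.23
tool_pos: [393.6, 81.3, 145.9]
tcp_rot: [-3.142, -0.0, 2.01]
contact_force: [0.1, -0.1, -1.0]
grip_width: 17.9
```

```bash
python3 look.py q side 280 110 90 90 top 290 140 80 80; python3 - <<'E'
from h import *
im=cv2.imread("pics/q_side_full.png");x0,y0,w=300,150,60;F=7
c=cv2.resize(im[y0:y0+w,x0:x0+w],None,fx=F,fy=F,interpolation=cv2.INTER_CUBIC)
for z,r,col in((149.5,30,(0,0,255)),(137.5,30,(0,255,0)),(72,20,(255,0,255))):
    cv2.polylines(c,[np.int32((proj("side",circ(427,13.3,z,r))+.5-[x0,y0])*F)],True,col,1)
im=cv2.imread("pics/q_side_full.png").astype(int);im0=cv2.imread("pics/side0.png").astype(int)
def red(i):
    m=(i[...,2]-i[...,1]>70)[140:170,335:365];y,x=np.nonzero(m);return x.mean()+335,y.mean()+140,m.sum(),y.max()+140
print(red(im0),red(im));cv2.imwrite("pics/q2.png",c)
E
```

```text
19.2333 [ 0.012  0.25   1.988  0.     0.904 -0.427] [393.637  81.257 145.892] [-180.      -0.004  115.169] 17.91258440959789 [ 0.053 -0.069 -0.979]
(np.float64(350.43636363636364), np.float64(156.5818181818182), np.int64(55), np.int64(161)) (np.float64(350.43636363636364), np.float64(156.5818181818182), np.int64(55), np.int64(161))
```

View pics/q.png

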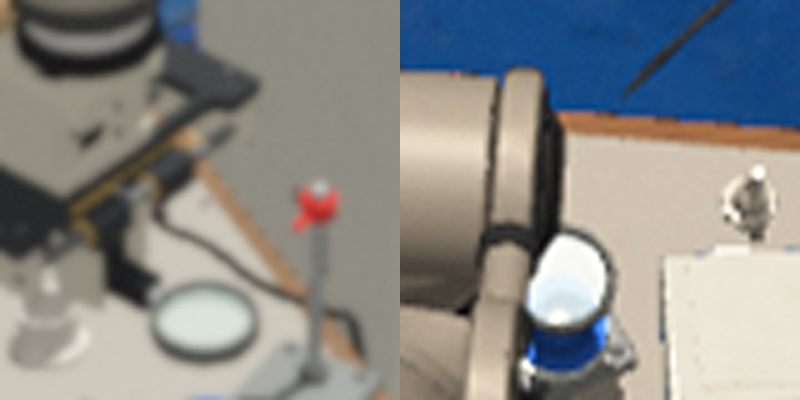

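View pics/q2.png

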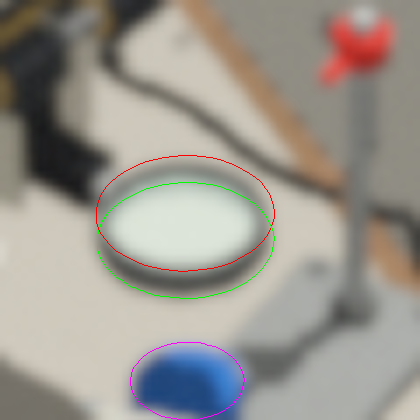

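Lens and spool rim both match the model at (427, 13.3), the lens height is about 143 mm, and the red pointer's pixels haven't moved. I'm handing the job in.

```bash
python3 -c "
from plant import bot
print(bot.close_job())"
```

```text
the job is handed in; nothing more can be done
None
```

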